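# Rubbing stick from the tilt-out bin

### The arm

A 6-joint arm with a two-finger parallel gripper is mounted at the origin on the work surface. World frame = base frame: x ahead of the robot, y to its left, z up, the work surface at z = 0. Lengths are in mm, angles in rad, forces in N, time in s.
With the tool pointing down it reaches from about 300 to 1000 mm from the base axis. Payload 5.1 kg.
Tool frame: the origin (TCP) lies at the very end of the fingers, on their centre line; the grasp point (between the pads) lies 19 mm behind it (hold_point_z is the z of the grasp point in the tool frame, in mm); z points along the fingers, y is the line along which they close (so a half turn about z gives the same grasp; the last joint's range is limited). The gripper opens to 95 mm and grips with 3 to 60 N. Pads are 20 mm wide; open, the fingers measure 119 mm over their backs; the gripper's body (75 mm by 180 mm) begins 59 mm behind the grasp point.
Start: joints at [1.061, 0.124, 1.65, -0, 1.367, -0.083], TCP at [269.092, 591.67, 214.656] pointing down, gripper open.
Joint ranges: [-2.61, 2.61], [-1.02, 2.33], [0.03, 2.71], [-1.35, 4.49], [0.32, 2.68], [-2.91, 2.91]. Speed limits (rad/s): [2.57, 2.57, 3.14, 3.14, 3.14, 3.14].

### API

Orientations are given as a rotation vector (axis times angle).
In Python, from rig import get_obs, snapshot, camera_info, sign_off, hold_point_z gives the robot as it stands.
- The arm moves only by the tool carry_out, never from a script. Its argument "rows" is text: rows parted by semicolons, each of 6 numbers parted by spaces: the shift along the tool's x, y, z in cm, then the turn, a rotation vector about the tool's x, y, z in rad. A call has 1 to 12 rows; each row is the pose to reach, as a shift and turn from the pose commanded when the call began, along the tool's axes at that moment; what a row does not reach only later rows make up. A row lasts 1/10 s, in which the tool goes at most 50 mm and 8.59 degrees, less where a joint would pass 70% of its speed; a pose out of reach is approached as far as the arm can. A call with a gripper value outside its range is refused whole. "fingers" is the finger opening in cm, from 0 to 9.51, set as the call begins (left out, the last holds). The fingers move at their own pace and stop on an object; "force" is the grip in N (left out, the last holds). Time passes only in rows, so rows that repeat a pose let the fingers close. It gives the time, the measured TCP pose, the force, the opening and the grip force at its end, in the units of the state.
- get_obs(): the state, without advancing time (a new reading comes with each control period).
- snapshot(name): name is "scene" or "top" or "wrist"; returns the picture (400x640x3 uint8, red, green, blue); there is no depth.
- camera_info(name): a dict with "fx", "fy", "cx", "cy" (pixels), "position" and "attitude" of the camera in the world; the wrist camera has in their place "hand_eye" (4x4, takes a point from camera to tool coordinates, whose origin is the TCP and whose axes are the flange's). Camera axes: x right, y down, z forward; pixel columns grow to the right and rows downward; lengths in mm; the calibration is good to about 2 mm. A picture is of the moment at which its call begins: read the wrist's pose just before it. camera_info takes no time and is no camera call.
- sign_off(): hands the job in; it is judged then, once.
The state is a dict: "clock": time; "joints": joint angles; "joint_vel": joint speeds; "joint_torque": joint torques, N m; "eef_pos": TCP position; "ee_rot": TCP orientation; "wrist_force": force on the tool from outside, world axes, zero at the start; "ft_torque": the same for the moment, N m; "opening": finger opening in mm; "grip_force": force on a finger pad.
Only numpy, scipy, OpenCV 4.12 (cv2) and the standard library are available. Lean on these libraries where they do the work, as an engineer would, in place of code of your own. Each camera call takes 0.05 s, during which the arm holds its last target. There are 200 camera calls.

### The job

Three tilt-out bins stand in a row on the carver's bench. Tip the widest bin forward as far as it goes, take out the long slim square rubbing stick (not the short wide block next to it) and lay it flat on the clear part of the pine board in front of the stone, setting it down rather than dropping it.

Things in the scene. Friction and masses are not known exactly. Their poses are not given: they have to be found in the camera images.
- wide_unit: Plywood housing of the widest bin, 220 mm wide, 155 high, on a 20 mm plinth; the two other housings are 120 wide, otherwise alike; their order varies. Origin: 12 mm below the middle of the bin's hinge line; x away from the robot, y along the hinge, z up. The roof's top is at z = 155 mm, its front edge at x = -12 mm, so 45 mm are free between it and the shut bin's top edge, enough for shut fingers.
- wide_bin (a joint): Tilt of the widest bin, a grey plastic hopper 206 mm wide: 0 shut, 0.70 rad fully tipped towards the robot, on its stop. It hinges at the foot of its front panel. Shut, the panel already leans 0.436 rad towards the robot; fully tipped, 1.136 rad. The hinge is stiff: 3 to 6 N at the top edge, and the bin stays where left. Fingers put behind the top edge can pull it forward and down.
- wide_lip (a point): Middle of the widest bin's top edge, on the inner face of its front panel, 155 mm from the hinge; moves with the bin. z runs up the panel, y along the bin's width (robot's left), x into the bin. Panel 5 mm thick with a 10 mm round rim; floor 5 mm thick, 70 mm deep, square to the panel at the hinge; side walls reach 120 mm from the hinge; inside 198 mm wide.
- stick_mid (a point): Centre of the stick: brown square bar 24 x 24 x 110 mm, 0.16 kg, z along its length. Foot on the bin floor, it lies flat on the panel's inner face, 45 mm left or right of the middle; a block 24 x 46 x 65 of the same stuff lies on the other side. Bin tipped: its z is 25 degrees above level, upper end towards the robot, clear of the roof, to be gripped from above across the bin's width.
- stick: The same rubbing stick: origin at the centre of its lower end (in the bin, the foot), z along its 110 mm length.
- board: Pine board 220 x 200 x 30 mm fixed on the bench, left of the bins. Origin at the centre of its underside, z up, x away from the robot; top at z = 30 mm. A pale stone 50 x 190 x 85 mm stands on it along the far edge, x = 50 to 100 mm. The clear part in front of it is x = -110 to 50, y = -100 to 100 mm.
Not all that is in view belongs to the job. Leave any turquoise or yellow look-alike of the stick alone.

How it is judged (in metres and radians):
On the way, in this order (a step that is already met when the one before it is completed fails the run):
1. the widest bin is tipped forward to its stop (over 0.60 of 0.70 rad) with the stick still in it (value of joint wide_bin above 0.6 rad and distance between stick_mid and wide_lip below 0.13 m), for 0.2 s.
2. the stick, held by the fingers, is brought down over the clear part of the board (its centre within 70 mm of the board's top) (x of stick_mid in the frame of board between -0.1 and 0.04 m and y of stick_mid in the frame of board between -0.09 and 0.09 m and z of stick_mid in the frame of board below 0.1 m and contact force between the fingers and stick above 0.3 N), for 0.02 s.
At the end, for the whole second after the job is handed in: The stick lies flat (within 10 degrees of level) and still on top of the pine board, its centre over the clear part in front of the stone: x from -100 to 40 mm and y within 90 mm in the board's frame, 7 to 19 mm above the board's top. The bin may stay open (x of stick_mid in the frame of board between -0.1 and 0.04 m and y of stick_mid in the frame of board between -0.09 and 0.09 m and z of stick_mid in the frame of board between 0.037 and 0.049 m and angle between stick_mid's own z axis and vertical between 1.4 and 1.74 rad and linear speed of stick below 0.02 m/s); the robot touches nothing.
It also fails if it takes over 58 s, if anything falls off the work surface, if the arm or the gripper's body presses on something with over 40 N, if the wrist force passes 120 N, or if a joint passes its speed limit or range.

## Working session

There is one attempt and no reset: what is moved stays moved. The work goes in short steps, Python scripts to look and compute and a tool call to move; the robot and the scene stay as the last step left them, time stands still between calls to the robot, and variables do not carry over. Pictures are saved under pics/ and viewed, at most 10 in all, crops included, and the job is handed in when it is done.

Besides the shell and the picture viewer there is one more tool, called after "Request:" as a command line: name --argument value ..., lists and objects as JSON in quotes. carry_out: Moves the arm, as the interface text tells. Its arguments: {"type":"object","properties":{"rows":{"type":"string"},"fingers":{"type":"number"},"force":{"type":"number"}},"required":["rows"]}

```bash
mkdir -p pics; python3 - <<'E'
from rig import *
import cv2
for n in("scene","top"):
    cv2.imwrite(f"pics/{n}0.png",snapshot(n)[:,:,::-1])
    print(camera_info(n))
print(camera_info("wrist"));print(get_obs(),hold_point_z if not callable(hold_point_z) else hold_point_z())
E
```

```text
{'fx': 372.13038532019146, 'fy': 372.13038532019146, 'cx': 313.11492377767263, 'cy': 201.44025461652177, 'position': array([ 139.23546701, -396.85162266,  876.19777767]), 'attitude': array([-2.39714496,  0.88745427, -0.27559378])}
{'fx': 415.80556291940854, 'fy': 415.80556291940854, 'cx': 320.93203241012884, 'cy': 202.70173555605137, 'position': array([ 396.67590407,   12.88379282, 1066.50293806]), 'attitude': array([-2.17385269,  2.15302206, -0.10344385])}
{'fx': 322.5379187221856, 'fy': 322.5379187221856, 'cx': 320.0725252345378, 'cy': 196.2141005126896, 'hand_eye': array([[ 1.80192852e-04, -9.65658850e-01, -2.59813303e-01,
         7.28744691e+01],
       [ 9.99999391e-01, -1.08899923e-04,  1.09829987e-03,
         1.03100897e+00],
       [-1.08887664e-03, -2.59813342e-01,  9.65658243e-01,
        -1.69701072e+02],
       [ 0.00000000e+00,  0.00000000e+00,  0.00000000e+00,
         1.00000000e+00]])}
{'clock': 0.1, 'joints': array([ 1.06141793e+00,  1.24403942e-01,  1.65147033e+00, -1.20357600e-06,
        1.36748567e+00, -8.25794242e-02]), 'joint_vel': array([ 0.00023523,  0.00094868, -0.00259836,  0.00072213,  0.00133401,
       -0.00096887]), 'joint_torque': array([ 5.76765033e-04, -4.18879151e+01, -3.61094570e+01,  7.76297296e-02,
        4.61878558e-02, -8.68195730e-05]), 'eef_pos': array([268.82014038, 591.20589937, 213.57289198]), 'ee_rot': array([-6.65227924e-01, -3.06982698e+00,  2.65544879e-03]), 'wrist_force': array([ 0.39617692,  0.86270462, -0.69241301]), 'ft_torque': array([ 0.00606956,  0.00518795, -0.03581795]), 'grip_force': 0.0, 'opening': 94.77266489214345} -18.8
```

View pics/scene0.png

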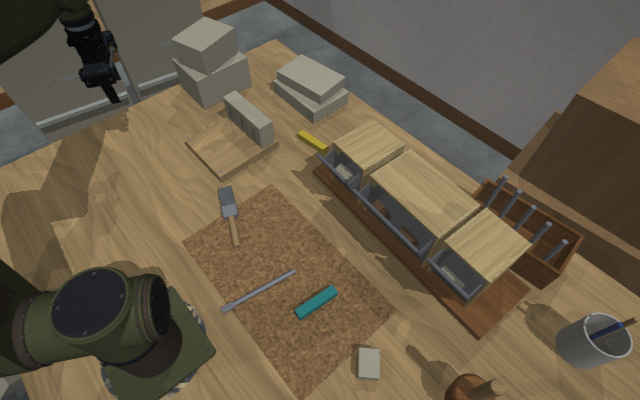

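View pics/top0.png

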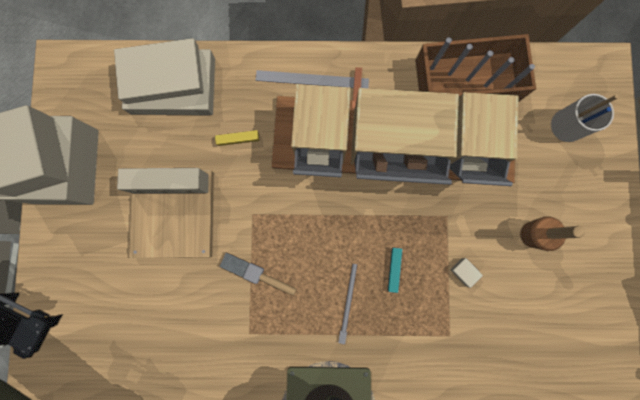

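The widest unit is the middle one in the row: its roof in the top view has corners near (357,91), (460,95), (457,157) and (357,153). The bin's lip is around row 178, with two brown things inside at about (385,160) and (415,163). The board is at (171,215), with the stone along its far edge.

```bash
cat > h.py <<'E'
import numpy as np, cv2
from rig import *
from scipy.spatial.transform import Rotation as R
def ray(n,uv,o=None):
    c=camera_info(n); d=np.array([(uv[0]-c['cx'])/c['fx'],(uv[1]-c['cy'])/c['fy'],1])
    if n=='wrist':
        T=np.eye(4);T[:3,:3]=R.from_rotvec(o['ee_rot']).as_matrix();T[:3,3]=o['eef_pos'];T=T@c['hand_eye']
        return T[:3,3],T[:3,:3]@d
    return c['position'],R.from_rotvec(c['attitude']).as_matrix()@d
def onz(n,uv,z,o=None):
    p,d=ray(n,uv,o); return p+d*(z-p[2])/d[2]
def tool(o,p): # world point -> shift in tool axes, cm
    return R.from_rotvec(o['ee_rot']).inv().apply(np.array(p)-o['eef_pos'])/10
E
python3 - <<'E'
from h import *
im=cv2.imread('pics/top0.png')
c=np.hstack([cv2.resize(im[85:190,345:470],None,fx=5,fy=5,interpolation=cv2.INTER_CUBIC)]);cv2.imwrite('pics/c1.png',c)
for uv in [(357,91),(460,95),(457,157),(357,153)]: print('roof',onz('top',uv,175).round())
for uv in [(357,178),(449,182)]: print('lip',onz('top',uv,172).round())
for uv in [(130,257),(212,257),(213,171)]: print('board',onz('top',uv,30).round())
E
```

```text
roof [740. -56. 175.]
roof [ 732. -284.  175.]
roof [ 593. -274.  175.]
roof [600. -56. 175.]
lip [545. -57. 172.]
lip [ 538. -256.  172.]
board [366. 495.  30.]
board [368. 291.  30.]
board [584. 297.  30.]
```

View pics/c1.png

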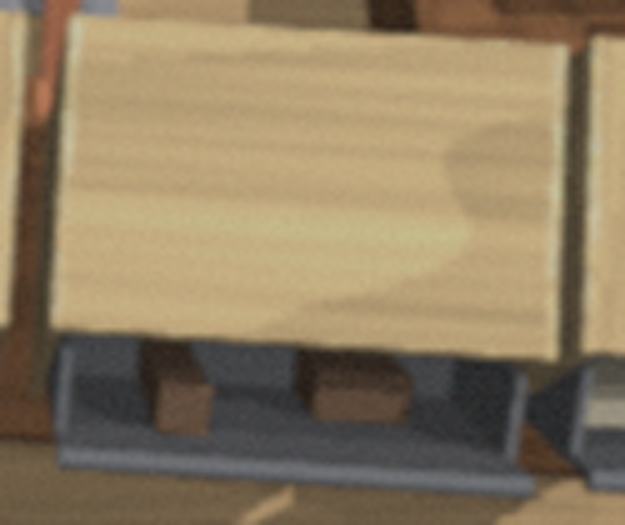

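The crop shows two brown things in the wide bin:
- Left, at about top pixel (381,165): a narrow square end, so this is the stick.
- Right, at about (417,164): a wide end, so this is the short block.

The stick is therefore on the robot's left half. Next I work out the moves to get behind the lip.

```bash
cat >> h.py <<'E'
def unit(yaw,tilt=0): # tool pose: down, tool y along hinge (yaw), leaning back to robot by tilt
    M=R.from_euler('z',yaw)*R.from_matrix(np.array([[-1,0,0],[0,1,0],[0,0,-1.]]))
    return R.from_euler('z',yaw)*R.from_euler('y',-tilt)*R.from_euler('z',-yaw)*M
def plan(o,p,rot):
    r=R.from_rotvec(o['ee_rot']); print(tool(o,p).round(2),(r.inv()*rot).as_rotvec().round(3))
E
python3 - <<'E'
from h import *
o=get_obs(); plan(o,[572,-160,280],unit(-.034))
E
```

```text
[-58.69 -55.84  -6.55] [-0.002 -0.    -0.393]
```

Request:
carry_out --rows "-3 -3 -6.5 0 0 0;-58.7 -55.8 -6.5 0 0 -0.39;-58.7 -55.8 -6.5 0 0 -0.39;-58.7 -55.8 -6.5 0 0 -0.39;-58.7 -55.8 -6.5 0 0 -0.39;-58.7 -55.8 -6.5 0 0 -0.39;-58.7 -55.8 -6.5 0 0 -0.39;-58.7 -55.8 -6.5 0 0 -0.39;-58.7 -55.8 -6.5 0 0 -0.39;-58.7 -55.8 -6.5 0 0 -0.39;-58.7 -55.8 -6.5 0 0 -0.39;-58.7 -55.8 -6.5 0 0 -0.39" --fingers 0 --force 30

```text
clock: 1.3
eef_pos: [484.8, 55.3, 272.5]
ee_rot: [0.058, 3.141, 0.0]
wrist_force: [0.9, 0.1, 0.1]
opening: 4.5
grip_force: 0.0
```

```bash
python3 - <<'E'
from h import *
o=get_obs(); print(o['eef_pos'],o['joints'].round(2)); plan(o,[572,-160,270],unit(-.034))
E
```

```text
[484.83352585  55.27706005 272.52840465] [ 0.   -0.27  1.93  0.    1.49 -1.53]
[ -9.51 -21.19   0.25] [ 0.     0.    -0.003]
```

Request:
carry_out --rows "-9.5 -21.2 0.3 0 0 0;-9.5 -21.2 0.3 0 0 0;-9.5 -21.2 0.3 0 0 0;-9.5 -21.2 0.3 0 0 0;-9.5 -21.2 0.3 0 0 0;-9.5 -21.2 0.3 0 0 0;-9.5 -21.2 0.3 0 0 0;-9.5 -21.2 0.3 0 0 0"

```text
clock: 2.1
eef_pos: [571.5, -157.1, 269.5]
ee_rot: [-0.056, -3.14, -0.001]
wrist_force: [-0.6, -0.0, 0.9]
opening: 0.1
grip_force: 0.0
```

```bash
python3 - <<'E'
from h import *
o=get_obs(); im=snapshot('wrist');cv2.imwrite('pics/w1.png',im[:,:,::-1]); print(o['eef_pos'],o['ee_rot'])
np.save('w1.npy',np.r_[o['eef_pos'],o['ee_rot']])
E
```

```text
[ 571.52266309 -157.07418535  269.46308988] [-5.64610677e-02 -3.14049329e+00 -8.74555198e-04]
```

View pics/w1.png

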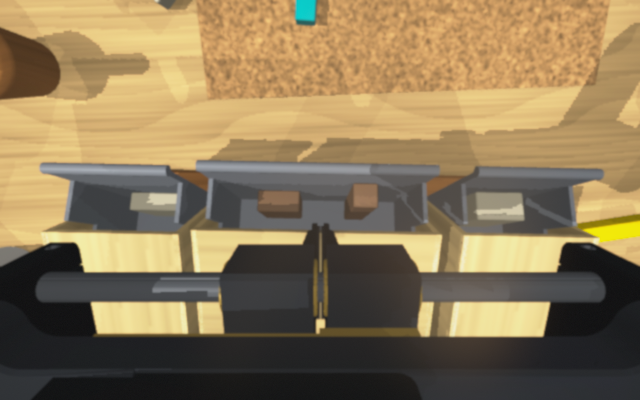

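The wrist view shows the wide bin's lip from (197,163) to (439,168) and the roof's front edge from (193,230) to (441,232). The stick is at (363,198) and the block at (280,203).

```bash
python3 - <<'E'
from h import *
w=np.load('w1.npy');o=dict(eef_pos=w[:3],ee_rot=w[3:])
for uv in [(197,163),(439,168),(197,170),(438,174)]: print('lip',onz('wrist',uv,175,o).round())
for uv in [(193,230),(441,232)]: print('roof',onz('wrist',uv,175,o).round())
E
```

```text
lip [ 538. -256.  175.]
lip [550. -56. 175.]
lip [ 544. -257.  175.]
lip [555. -57. 175.]
roof [ 597. -268.  175.]
roof [606. -51. 175.]
```

Request:
carry_out --rows "-0.4 0 5 0 0 0;-0.4 0 8.5 0 0 0;-0.4 0 10.5 0 0 0;-0.4 0 11.7 0 0 0;-0.4 0 11.7 0 0 0;-0.4 0 11.7 0 0 0"

```text
clock: 2.75
eef_pos: [576.6, -157.9, 154.2]
ee_rot: [0.057, 3.139, -0.001]
wrist_force: [1.3, -1.2, 0.4]
opening: 0.2
grip_force: 0.0
```

Request:
carry_out --rows "1.4 0 0 0 0 0;2.4 0 0.1 0 0 0;3.4 0 0.7 0 0 0;4.2 0 1.3 0 0 0;5 0 2 0 0 0;5.8 0 2.7 0 0 0;6.5 0 3.5 0 0 0;6.9 0 4.1 0 0 0;7.3 0 4.7 0 0 0;7.7 0 5.2 0 0 0;7.7 0 5.2 0 0 0"

```text
clock: 3.85
eef_pos: [497.7, -155.2, 99.5]
ee_rot: [-0.058, -3.139, -0.001]
wrist_force: [1.0, -0.0, -0.5]
opening: 0.2
grip_force: 0.0
```

```bash
python3 - <<'E'
from h import *
im=snapshot('top');im2=snapshot('scene')
c=np.hstack([cv2.resize(im[100:220,310:470],(640,480)),]);cv2.imwrite('pics/t2.png',cv2.vconcat([cv2.resize(im[120:220,330:490],(640,400),interpolation=2),])[:,:,::-1])
E
```

```text
(no output)
```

View pics/t2.png

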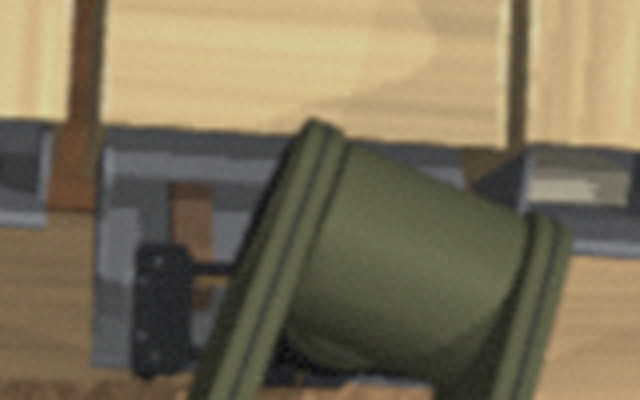

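The bin has tipped forward, and the stick is visible at crop (190,240). I press on gently until the stop is felt.

Request:
carry_out --rows "0.2 0 0.4 0 0 0;0.3 0 0.7 0 0 0;0.4 0 1 0 0 0;0.4 0 1 0 0 0"

```text
clock: 4.35
eef_pos: [495.6, -155.5, 92.0]
ee_rot: [0.058, 3.14, -0.001]
wrist_force: [-1.0, 0.1, 5.4]
opening: 0.7
grip_force: 2.4
```

Request:
carry_out --rows "0.1 0 0.2 0 0 0;0.2 0 0.4 0 0 0;0.2 0 0.4 0 0 0"

```text
clock: 4.65
eef_pos: [495.5, -155.6, 91.5]
ee_rot: [0.058, 3.136, -0.001]
wrist_force: [-3.6, 2.9, 19.0]
opening: 0.4
grip_force: 7.9
```

The force jumped to 19 N with almost no travel, so the bin is on its stop. I back off upward and look.

Request:
carry_out --rows "0 0 -1 0 0 0;0 0 -4 0 0 0;0 0 -9 0 0 0;0 0 -14 0 0 0;0 3 -17 0 0 0;0 4.5 -17 0 0 0;0 4.5 -17 0 0 0;0 4.5 -17 0 0 0" --fingers 5

```text
clock: 5.45
eef_pos: [493.7, -109.9, 254.6]
ee_rot: [-0.056, -3.138, -0.001]
wrist_force: [-0.1, 0.0, -1.1]
opening: 49.5
grip_force: 0.0
```

```bash
python3 - <<'E'
from h import *
o=get_obs(); im=snapshot('wrist');cv2.imwrite('pics/w2.png',im[:,:,::-1]); print(o['eef_pos'],o['ee_rot'],o['opening'])
np.save('w2.npy',np.r_[o['eef_pos'],o['ee_rot']])
E
```

```text
[ 493.65509393 -109.90010561  254.55516346] [-5.63970591e-02 -3.13773563e+00 -8.12910473e-04] 49.52810416165319
```

View pics/w2.png

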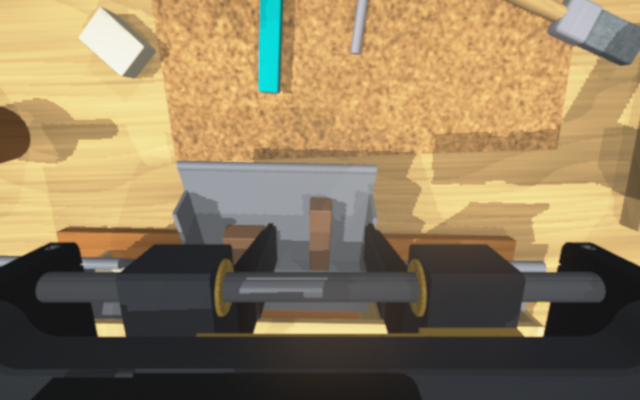

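The stick is at columns 310–331, with its upper end at row 198; the short block is at (243,237) on the other side. The narrow 21 px bar is the long stick. Next I measure it.

```bash
python3 - <<'E'
from h import *
w=np.load('w2.npy');o=dict(eef_pos=w[:3],ee_rot=w[3:])
im=cv2.imread('pics/w2.png').astype(int)
m=((im[...,2]-im[...,0]>25)&(im[...,2]<150)).astype(np.uint8); m[:190]=0;m[275:]=0;m[:,:285]=0;m[:,350:]=0
for r in range(194,272,6):
    c=np.where(m[r])[0]; print(r,(c.min(),c.max()) if len(c) else None, im[r,320])
for uv in [(180,163),(376,167)]: print('lip',onz('wrist',uv,100,o).round())
for v in (198,208): print(v,onz('wrist',(320,v),102,o).round(1))
print(onz('wrist',(320,250),75,o).round(1))
E
```

```text
194 None [154 150 147]
200 (np.int64(311), np.int64(330)) [ 75  92 114]
206 (np.int64(310), np.int64(330)) [ 77  94 116]
212 (np.int64(309), np.int64(331)) [ 99 127 162]
218 (np.int64(330), np.int64(331)) [ 97 124 160]
224 (np.int64(330), np.int64(330)) [ 96 123 159]
230 (np.int64(329), np.int64(330)) [ 96 122 159]
236 (np.int64(310), np.int64(329)) [ 88 111 143]
242 (np.int64(310), np.int64(329)) [ 87 111 142]
248 (np.int64(310), np.int64(329)) [ 87 111 142]
254 (np.int64(310), np.int64(328)) [ 68  83 104]
260 (np.int64(310), np.int64(328)) [ 67  83 104]
266 (np.int64(310), np.int64(327)) [ 67  82 104]
lip [ 468. -250.  100.]
lip [479. -51. 100.]
198 [ 509.4 -109.2  102. ]
208 [ 520.3 -109.6  102. ]
[ 579.9 -111.7   75. ]
```

```bash
python3 - <<'E'
from h import *
o=get_obs(); plan(o,[493,-109,194],unit(-.036,.33))
E
```

```text
[0.03 0.11 6.02] [ 0.001 -0.334 -0.001]
```

Request:
carry_out --rows "0 0.1 2 0 -0.11 0;0 0.1 4 0 -0.22 0;0 0.1 6 0 -0.33 0;0 0.1 6 0 -0.33 0;0 0.1 6 0 -0.33 0"

```text
clock: 6.0
eef_pos: [493.7, -109.6, 195.6]
ee_rot: [0.054, 2.815, -0.008]
wrist_force: [0.7, -0.4, 1.3]
opening: 50.0
grip_force: 0.0
```

```bash
python3 - <<'E'
from h import *
o=get_obs(); print(o['eef_pos'],o['joints'].round(2));plan(o,[532,-110,80.6],unit(-.036,.33))
E
```

```text
[ 493.74615779 -109.57845285  195.55961402] [-0.39 -0.41  2.19  0.13  1.06 -1.97]
[ 0.06  0.1  12.12] [-0.    -0.004 -0.002]
```

Request:
carry_out --rows "0 0.1 4 0 0 0;0 0.1 8 0 0 0;0 0.1 10 0 0 0;0 0.1 11 0 0 0;0 0.1 11.6 0 0 0;0 0.1 12.1 0 0 0;0 0.1 12.1 0 0 0"

```text
clock: 6.7
eef_pos: [534.8, -109.9, 83.3]
ee_rot: [0.051, 2.81, -0.009]
wrist_force: [0.2, -0.2, 0.4]
opening: 50.2
grip_force: 0.0
```

Request:
carry_out --rows "0.2 0 0.2 0 0 0;0.3 0 0.5 0 0 0;0.3 0 0.5 0 0 0"

```text
clock: 7.0
eef_pos: [534.2, -110.1, 78.8]
ee_rot: [0.052, 2.807, -0.01]
wrist_force: [0.4, -0.1, 4.0]
opening: 49.8
grip_force: 1.9
```

Request:
carry_out --rows "0 0 0 0 0 0;0 0 0 0 0 0;0 0 0 0 0 0;0 0 0 0 0 0;0 0 0 0 0 0;0 0 0 0 0 0" --fingers 1.5 --force 40

```text
clock: 7.6
eef_pos: [534.4, -110.2, 78.6]
ee_rot: [0.052, 2.806, -0.011]
wrist_force: [3.4, 0.7, 5.9]
opening: 23.6
grip_force: 43.4
```

Request:
carry_out --rows "-0.3 0 -1 0 0 0;-0.6 0 -1.9 0 0 0;-1 0 -2.8 0 0 0;1 0 -5 0 0 0;3.5 0 -9 0 0 0;6 0 -13 0 0 0;6 0 -13 0 0 0;6 0 -13 0 0 0"

```text
clock: 8.4
eef_pos: [433.9, -106.3, 181.7]
ee_rot: [0.052, 2.808, -0.011]
wrist_force: [-0.6, 0.4, -0.9]
opening: 23.6
grip_force: 39.8
```

```bash
python3 - <<'E'
from h import *
o=get_obs(); print(o['eef_pos'],o['joints'].round(2));plan(o,[430,100,250],unit(0.02,.33));plan(o,[430,392,190],unit(0.02,.766))
im=snapshot('wrist');cv2.imwrite('pics/w3.png',im[:,:,::-1])
E
```

```text
[ 433.86002525 -106.26224438  181.66824965] [-0.45 -0.58  2.32  0.14  1.1  -2.03]
[-1.15 20.59 -6.87] [-0.02   0.003 -0.054]
[ 1.83 49.78 -1.6 ] [-0.032 -0.433 -0.049]
```

View pics/w3.png

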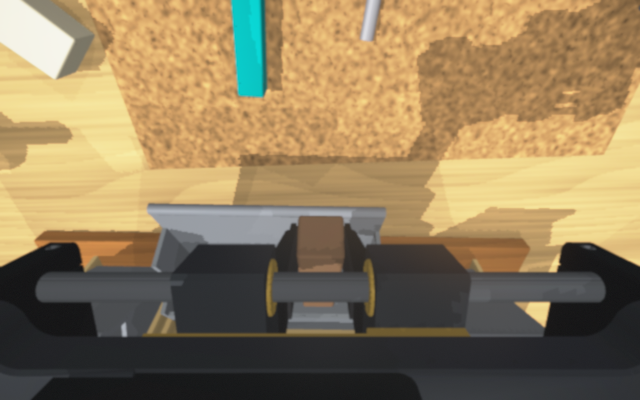

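The stick is held, with its end at (321,235) between the pads, and the bin is empty below on that side. I carry it over to the board, turning it level on the way.

Request:
carry_out --rows "1 5 -3 0 0 0;3.7 49.8 -4 -0.03 -0.43 -0.05;3.7 49.8 -4 -0.03 -0.43 -0.05;3.7 49.8 -4 -0.03 -0.43 -0.05;3.7 49.8 -4 -0.03 -0.43 -0.05;3.7 49.8 -4 -0.03 -0.43 -0.05;3.7 49.8 -4 -0.03 -0.43 -0.05;3.7 49.8 -4 -0.03 -0.43 -0.05;3.7 49.8 -4 -0.03 -0.43 -0.05;3.7 49.8 -4 -0.03 -0.43 -0.05;3.7 49.8 -4 -0.03 -0.43 -0.05;3.7 49.8 -4 -0.03 -0.43 -0.05"

```text
clock: 9.65
eef_pos: [402.8, 398.6, 200.9]
ee_rot: [-0.036, 2.387, 0.006]
wrist_force: [-0.1, -0.5, -1.6]
opening: 24.1
grip_force: 40.0
```

Request:
carry_out --rows "0 0 0 0 0 0;0 0 0 0 0 0"

```text
clock: 9.85
eef_pos: [403.7, 392.7, 203.3]
ee_rot: [-0.026, 2.384, 0.005]
wrist_force: [-1.0, 0.5, -1.1]
opening: 23.7
grip_force: 40.0
```

```bash
python3 - <<'E'
from h import *
o=get_obs(); print(o['eef_pos'],o['ee_rot'],o['joints'].round(2),o['opening']);plan(o,[410,393,80],unit(0.02,.766))
s=snapshot('scene');t=snapshot('top')
np.savez('p4.npz',s=s,t=t)
a=cv2.resize(s[60:200,150:310],(480,420),interpolation=2);b=cv2.resize(t[150:290,90:250][:, :],(480,420),interpolation=2)
cv2.imwrite('pics/p4.png',cv2.resize(np.hstack([a,b]),(800,350))[:,:,::-1])
E
```

```text
[403.74900071 392.70013481 203.31759608] [-0.02649467  2.38420241  0.00549376] [ 0.97 -0.29  2.2  -0.79  0.91 -0.23] 23.703524041610958
[8.02 0.06 9.39] [-0.002 -0.009  0.003]
```

View pics/p4.png

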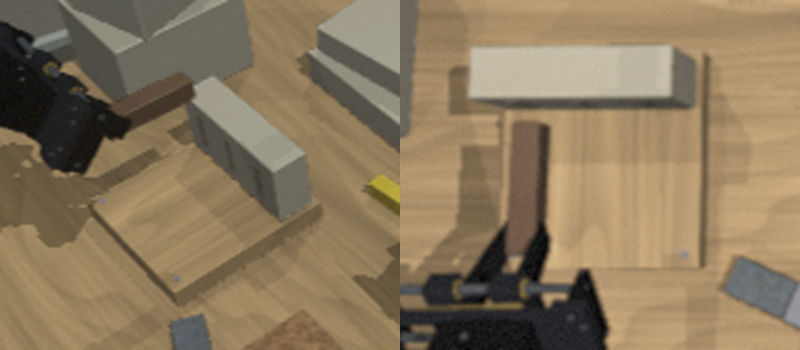

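```bash
python3 - <<'E'
from h import *
def tri(a,b):
    p,d=ray('scene',a);q,e=ray('top',b)
    k=np.linalg.lstsq(np.c_[d,-e],q-p,rcond=None)[0]; return ((p+d*k[0]+q+e*k[1])/2).round(1),np.linalg.norm(p+d*k[0]-q-e*k[1]).round(1)
print(tri((222.8,88.8),(136.4,198.8)),tri((227,93.5),(147.5,199)))
print('board',onz('top',(139.5,256.5),30),onz('top',(370.5+0,257),30)[:0],onz('top',((700-400)/2.5+90,150+265/2.5),30))
E
```

```text
(array([492.1, 400.5, 217.6]), np.float64(4.2)) (array([491.7, 378.9, 215.2]), np.float64(3.1))
board [366.97592593 471.72210896  30.        ] [] [370.00714766 296.39407542  30.        ]
```

The triangulated far end of the stick has its top at z≈216, matching the grip end, so it is level. Its centre is about (437,390), well inside the clear part. I lower it.

Request:
carry_out --rows "2 0 2.3 0 0 0;4.5 0 5 0 0 0;7 0 7.7 0 0 0;8.5 0 9.5 0 0 0;9.5 0 10.7 0 0 0;10.1 0 11.3 0 0 0;10.3 0 11.6 0 0 0;10.3 0 11.6 0 0 0;10.3 0 11.6 0 0 0"

```text
clock: 10.85
eef_pos: [410.1, 394.1, 52.4]
ee_rot: [-0.024, 2.38, 0.012]
wrist_force: [0.6, 0.2, -1.3]
opening: 23.9
grip_force: 40.0
```

Request:
carry_out --rows "0.2 0 0.2 0 0 0;0.4 0 0.4 0 0 0;0.6 0 0.6 0 0 0;0.6 0 0.6 0 0 0;0.6 0 0.6 0 0 0"

```text
clock: 11.35
eef_pos: [409.1, 393.4, 42.2]
ee_rot: [-0.026, 2.382, 0.009]
wrist_force: [0.8, 0.9, -1.9]
opening: 23.3
grip_force: 40.0
```

Request:
carry_out --rows "0.1 0 0.1 0 0 0;0.2 0 0.2 0 0 0;0.2 0 0.2 0 0 0;0.2 0 0.2 0 0 0"

```text
clock: 11.75
eef_pos: [409.2, 393.6, 39.6]
ee_rot: [-0.025, 2.381, 0.01]
wrist_force: [0.0, -0.6, -1.0]
opening: 24.2
grip_force: 40.0
```

```bash
python3 - <<'E'
from h import *
o=get_obs(); print(o['eef_pos'],o['wrist_force'],o['grip_force'])
s=snapshot('scene');t=snapshot('top')
a=s[60:200,150:310];b=t[150:290,90:250]
cv2.imwrite('pics/p5.png',cv2.resize(np.hstack([a,b]),(800,350),interpolation=2)[:,:,::-1])
E
```

```text
[409.17259187 393.5515516   39.57662136] [ 0.03179391 -0.55262822 -1.03131949] 39.9824720621109
```

View pics/p5.png

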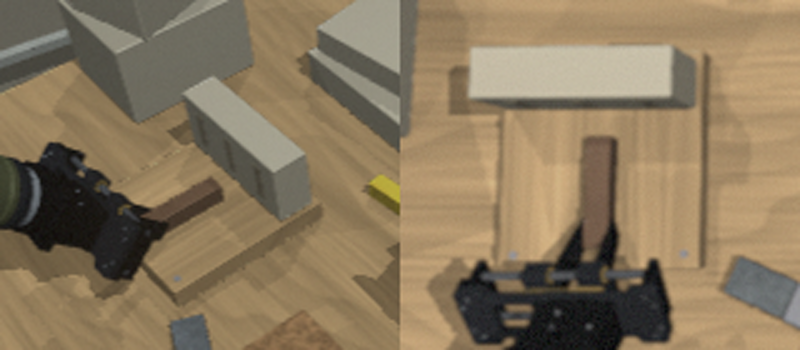

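The stick is level, just above the board, with its far end at crop (600,138), clear of the stone. There is no contact force yet, so I keep lowering in small steps.

Request:
carry_out --rows "0.1 0 0.1 0 0 0;0.1 0 0.1 0 0 0;0.2 0 0.2 0 0 0;0.2 0 0.2 0 0 0"

```text
clock: 12.25
eef_pos: [409.6, 393.9, 37.8]
ee_rot: [-0.025, 2.38, 0.01]
wrist_force: [-3.3, -1.0, 3.3]
opening: 23.6
grip_force: 40.8
```

Contact is felt, about 4 N upward. I open the fingers, then retreat along the tool axis.

Request:
carry_out --rows "0 0 0 0 0 0;0 0 0 0 0 0;0 0 0 0 0 0;0 0 0 0 0 0" --fingers 5

```text
clock: 12.65
eef_pos: [409.6, 394.1, 37.6]
ee_rot: [-0.025, 2.38, 0.011]
wrist_force: [0.2, 0.1, 5.0]
opening: 47.9
grip_force: 2.2
```

Request:
carry_out --rows "0 0 -1 0 0 0;0 0 -3 0 0 0;0 0 -6 0 0 0;0 0 -10 0 0 0;0 0 -13 0 0 0;0 0 -13 0 0 0;0 0 -13 0 0 0"

```text
clock: 13.35
eef_pos: [318.9, 391.6, 130.7]
ee_rot: [-0.026, 2.382, 0.011]
wrist_force: [-0.2, -1.0, -1.4]
opening: 50.4
grip_force: 0.0
```

```bash
python3 - <<'E'
from h import *
o=get_obs(); print(o['eef_pos'],o['wrist_force'],o['clock'])
s=snapshot('scene');t=snapshot('top')
a=s[60:200,150:310];b=t[150:290,90:250]
cv2.imwrite('pics/p6.png',cv2.resize(np.hstack([a,b]),(800,350),interpolation=2)[:,:,::-1])
E
```

```text
[318.89165716 391.64561985 130.71330412] [-0.18693187 -0.98667968 -1.40966945] 13.35
```

View pics/p6.png

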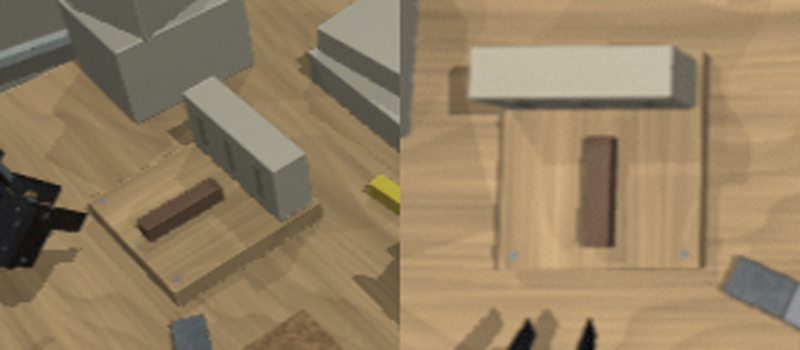

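The stick lies flat on the clear part of the board, centred at crop (598,191), and the gripper is clear of it.

```bash
python3 -c "
from rig import *
print(sign_off())"
```

```text
the job is handed in; nothing more can be done
None
```

The widest bin is tipped to its stop and the rubbing stick lies flat on the clear part of the board, set down without dropping; the job was handed in at about 13.5 s on the robot's clock, and no verdict came back.

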